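Tip the tall carton over into its taped bay

TASK

The tall carton of spark plugs could easily be knocked over where it stands. Push it along the worktop, still standing, until its foot is just over the near end of the black taped rectangle, then tip it over with a push near its top so that it comes down on its broad side inside the rectangle (the tape itself counts as inside). Only push it, never lift it; do not lay it down outside and drag it in; and leave the parts laid out around it where they are.

Things in the scene. Friction and masses are not known exactly. Their poses are not given: they have to be found in the camera images.
- carton: the only tall carton: a closed plain cardboard box standing on end, 42 mm deep (its x) x 60 mm wide (its y) x 90 mm high (its z), about 0.11 kg (0.7 to 1.4 times that); origin at the centre of the underside, z up while it stands. One of its broad 60 x 90 mm faces looks at the near short end of the taped rectangle, up to 0.2 rad askew
- carton_center (a point): centre of the carton, 45 mm above its underside, turns with it; its centre of mass. Friction with the worktop is 0.48 to 0.72: pushed below about 25 mm height it slides standing, pushed above 60 mm it tips about its leading bottom edge; leaning more than 0.44 rad it falls by itself, that edge staying about where it was
- foot_left (a point): corner of the carton's middle plane (half way through its 42 mm depth): lower end, +y side (x 0, y +30, z 0 mm in the carton's frame)
- foot_right (a point): the same at the lower end, -y side (0, -30, 0 mm)
- top_left (a point): the same at the upper end, +y side (0, +30, 90 mm)
- top_right (a point): the same at the upper end, -y side (0, -30, 90 mm)
- bay_center (a point): centre of the bay on the worktop: a rectangle of flat black tape 12 mm wide, under 1 mm thick; outside of tape 136 mm along its x by 100 mm along its y. Its x may point up to 2.2 rad either side of straight ahead. The carton starts with its origin at x -155 to -115 mm, y within 10 mm of 0 here. Standing with its origin at about x = -66 mm and tipped towards +x, it comes down in the middle
- piston: light alloy piston standing in place, 60 mm across, 54 mm high, beside the bay on its +y side; origin at the centre of its underside; leave it
- flat_box: low box lying flat, 55 x 85 x 35 mm, beside the bay on its -y side; origin at the centre of its underside; leave it
- spacer: short metal sleeve standing, 38 mm across, 30 mm high, on the bay's +y side near the carton; origin at the centre of its underside; leave it
- bearing: ball bearing lying flat, 47 mm across, 14 mm high, on the bay's -y side near the carton; origin at the centre of its underside; leave it
- nut: large hexagon nut lying flat, 36 x 41 mm, 16 mm high, on the bay's +y side near its far end; origin at the centre of its underside; leave it
Not all that is in view belongs to the job. Leave any purple look-alike of the carton alone.

How it is judged:
On the way, in this order (a step that is already met when the one before it is completed fails the run):
1. the carton, still standing, has been pushed until its foot is over the near end of the taped rectangle (x of carton in the frame of bay_center above -0.097 m and angle between carton's own z axis and vertical below 0.1 rad and horizontal distance between carton and bay_center below 0.11 m), for 0.2 s.
2. the carton has come down flat inside the taped rectangle (angle between carton's own y axis and vertical between 1.47 and 1.67 rad and angle between carton's own z axis and vertical between 1.47 and 1.67 rad and x of foot_left in the frame of bay_center between -0.068 and 0.068 m and y of foot_left in the frame of bay_center between -0.05 and 0.05 m and x of foot_right in the frame of bay_center between -0.068 and 0.068 m and y of foot_right in the frame of bay_center between -0.05 and 0.05 m and x of top_left in the frame of bay_center between -0.068 and 0.068 m and y of top_left in the frame of bay_center between -0.05 and 0.05 m and x of top_right in the frame of bay_center between -0.068 and 0.068 m and y of top_right in the frame of bay_center between -0.05 and 0.05 m), for 0.2 s.
At the end, for the whole second after the job is handed in: the carton lies at rest on a broad face on the worktop (flat within 0.1 rad), with all its four corners inside the outer edge of the tape (68 mm either way along the bay's x, 50 mm along its y), and the other parts are within 15 mm of where they stood (all of step 2 and height (world z) of carton_center below 0.026 m and linear speed of carton below 0.02 m/s and distance of each of piston, flat_box, spacer, bearing, nut from where it was at the start of the episode below 0.015 m); the robot touches nothing.
It fails at once if the carton is lifted (the middle of its underside more than 45 mm up, or its centre above 75 mm) (height (world z) of carton above 0.045 m or height (world z) of carton_center above 0.075 m).
It fails at once if the carton is laid down outside the taped rectangle (lying with its centre more than 35 mm from the bay's) (angle between carton's own z axis and vertical above 1.45 rad and horizontal distance between carton_center and bay_center above 0.035 m).
It fails at once if one of the parts around it is moved more than 15 mm (distance of any of piston, flat_box, spacer, bearing, nut from where it was at the start of the episode above 0.015 m).
It also fails if it takes over 38 s, if anything falls off the work surface, if the arm or the gripper's body presses on something with over 40 N, if the wrist force passes 120 N, or if a joint passes its speed limit or range.

ROBOT

A 6-joint arm with a two-finger parallel gripper is mounted at the origin on a cart in front of the work surface, level with it; the furniture and walls round the work are solid. World frame = base frame: x ahead of the robot, y to its left, z up, the work surface at z = 0. Lengths are in m, angles in rad, forces in N, time in s.
With the tool pointing down it reaches from about 0.3 to 0.875 m from the base axis. Payload 6.4 kg.
Tool frame: the origin (TCP) lies at the very end of the fingers, on their centre line; the grasp point (between the pads) lies 19 mm behind it (ctrl.tcp_to_grasp is the distance from the TCP to the grasp point, in m); z points along the fingers, y is the direction in which the jaws open and shut (so a half turn about z gives the same grasp; the last joint's range is limited). The gripper opens to 85 mm and grips with 20 to 120 N. Pads are 22 mm wide; open, the fingers measure 114 mm over their backs; the gripper's body (76 mm by 85 mm) begins 54 mm behind the grasp point. The pads swing forward as they close: fully open they stand 13 mm farther back than shut.
Start: joints at [0.899, 0.181, 1.607, -0, 1.354, -0.206], TCP at [0.258, 0.514, 0.231] pointing down, gripper open.
Joint ranges: [-2.99, 2.99], [-0.89, 2.07], [0.3, 2.58], [-1.14, 4.28], [0, 2.63], [-3.12, 3.12]. Speed limits (rad/s): [2.57, 2.57, 3.01, 3.14, 3.14, 3.14].

INTERFACE

Orientations are given as a unit quaternion [w, x, y, z].
In Python, from bench import ctrl gives the robot as it stands. The module is installed in compiled form; this text tells all that it offers.
- The arm moves only by the tool drive_tool, never from a script. Its argument "deltas" is a list of rows, each an object with "slide": the shift along the tool's x, y, z as a fraction of full scale, a list of three; "delta_rot": the turn, a rotation vector about the tool's x, y, z as a fraction of full scale, a list of three; "hand": the opening, from 0 (shut) to 1 (fully open). In form: [{"slide": [tx, ty, tz], "delta_rot": [wx, wy, wz], "hand": hand}, ...]. A call has exactly 5 rows; each row shifts and turns the commanded pose from where the row before left it, along the tool's axes as they then stand; what a row does not reach is not made up. Full scale, the value 1, is 50 mm for a shift and 180 degrees for a turn. A row lasts 1/8 s, in which the tool goes at most 62.5 mm and 10.7 degrees, less where a joint would pass 70% of its speed; a pose out of reach is approached as far as the arm can. A call with a number of a shift or a turn outside -1 to 1 is refused whole. A call with a gripper value outside its range is refused whole. The fingers move at their own pace and stop on an object; the grip force is fixed at half the most. Time passes only in rows, so rows that do not move let the fingers close, or fill a call up. It gives the time, the measured TCP pose, the force and the opening at its end, in the units of the state.
- ctrl.get_obs(): the state, without advancing time (a new reading comes with each control period).
- ctrl.camera(name): name is "scene" or "top" or "wrist"; returns a dict with "frame" (480x640x3 uint8, red, green, blue), "mtx" (3x3 intrinsics, pixels), "R" (3x3) and "t" (3): a world point X has camera coordinates R X + t. Camera axes: x right, y down, z forward; pixel columns grow to the right and rows downward; lengths in m; the calibration is good to about 2 mm. The wrist camera is an equidistant fisheye: a pixel r from the principal point sees the ray r / f radians off the axis. A picture is of the moment at which its call begins. There is no depth.
- ctrl.hand_in(): hands the job in, once; it reports no verdict.
The state is a dict: "time_s": time; "q": joint angles; "dq": joint speeds; "joint_efforts": joint torques, N m; "eef_pos": TCP position; "eef_rot": TCP orientation; "wrist_force": force on the tool from outside, world axes, zero at the start; "torque": the same for the moment, N m; "opening": opening from 0.0 (shut) to 1.0 (fully open).
Only numpy, scipy, OpenCV 4.12 (cv2) and the standard library are available. Lean on these libraries where they do the work, as an engineer would, in place of code of your own. Each camera call takes 0.05 s, during which the arm holds its last target.

## Working session

There is one attempt and no reset: what is moved stays moved. The work goes in short steps, Python scripts to look and compute and a tool call to move; the robot and the scene stay as the last step left them, time stands still between calls to the robot, and variables do not carry over. Pictures are saved under pics/ and viewed, and the job is handed in when it is done.

Besides the shell and the picture viewer there is one more tool, called after "Emit:" as a command line: name --argument value ..., lists and objects as JSON in quotes. drive_tool: Moves the arm, as the interface text tells. Its arguments: {"type":"object","properties":{"deltas":{"type":"array","items":{"type":"object","properties":{"slide":{"type":"array","items":{"type":"number"}},"delta_rot":{"type":"array","items":{"type":"number"}},"hand":{"type":"number"}}}}},"required":["deltas"]}

```bash
mkdir -p pics; python3 - <<'E'
from bench import ctrl
import cv2,pickle
o=ctrl.get_obs();print({k:o[k] for k in('time_s','eef_pos','eef_rot','opening')})
d={}
for n in('scene','top','wrist'):
    c=ctrl.camera(n);d[n]=c;cv2.imwrite(f'pics/{n}0.png',c['frame'][:,:,::-1]);print(n,c['mtx'].round(1).tolist(),c['R'].round(3).tolist(),c['t'].round(3).tolist())
pickle.dump(d,open('c0.pkl','wb'))
E
```

```text
{'time_s': 0.0, 'eef_pos': array([0.25789077, 0.51330889, 0.23038164]), 'eef_rot': array([-3.79737579e-04,  2.30809940e-01,  9.72998459e-01, -7.91401578e-04]), 'opening': 1.0018692592021345}
scene [[534.8, 0.0, 316.5], [0.0, 534.8, 237.9], [0.0, 0.0, 1.0]] [[-0.816, -0.578, 0.006], [-0.358, 0.498, -0.79], [0.453, -0.647, -0.614]] [0.247, 0.38, 0.558]
top [[594.3, 0.0, 325.9], [0.0, 594.3, 234.4], [0.0, 0.0, 1.0]] [[-0.13, -0.991, -0.006], [-0.968, 0.129, -0.214], [0.213, -0.022, -0.977]] [-0.206, 0.531, 0.998]
wrist [[371.6, 0.0, 317.7], [0.0, 371.6, 239.6], [0.0, 0.0, 1.0]] [[0.449, 0.894, -0.001], [0.844, -0.424, 0.328], [0.292, -0.148, -0.945]] [-0.575, -0.043, 0.381]
```

View pics/top0.png

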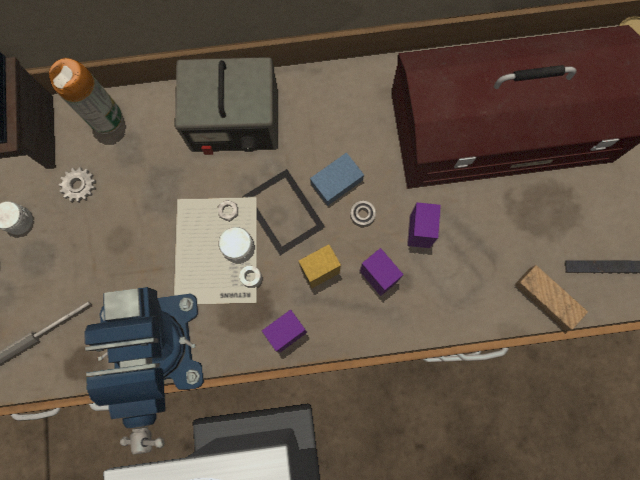

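View pics/scene0.png

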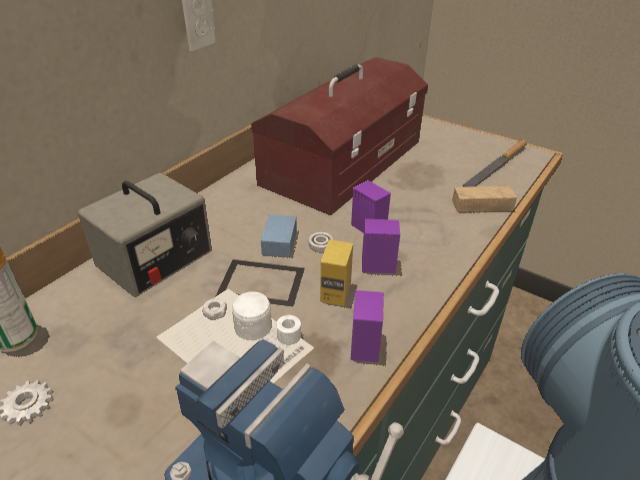

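View pics/wrist0.png

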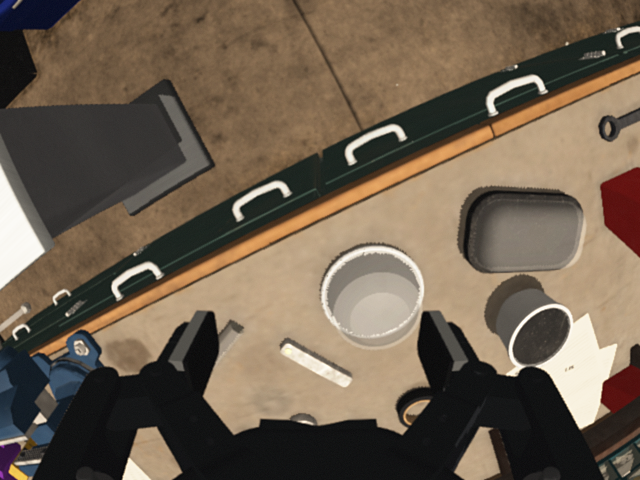

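The top view shows one yellow carton at (320,265) and three purple look-alikes at (425,225), (382,272) and (285,331). The bay is at (283,210), the blue flat box at (337,180), the bearing at (363,213), the spacer at (250,276), the piston at (236,244) and the nut at (228,210). The scene view shows the yellow carton at (336,272). By the description I choose the yellow one. Next I check it in a crop and measure.

```bash
cat > h.py <<'E'
import numpy as np,cv2
def ray(c,uv,z):
    K,R,t=c['mtx'],c['R'],c['t']; d=R.T@np.linalg.solve(K,[uv[0],uv[1],1.]); o=-R.T@t
    return o+d*(z-o[2])/d[2]
def proj(c,X):
    p=c['mtx']@(c['R']@np.asarray(X,float)+c['t']); return p[:2]/p[2]
E
python3 - <<'E'
import pickle,cv2,numpy as np
from h import *
d=pickle.load(open('c0.pkl','rb'))
c=d['top'];f=c['frame'];hsv=cv2.cvtColor(f,cv2.COLOR_RGB2HSV)
cr=cv2.resize(f[150:350,180:450],None,fx=2.9,fy=2.9,interpolation=cv2.INTER_CUBIC);cv2.imwrite('pics/crop0.png',cr[:,:,::-1])
s=d['scene']['frame'][170:400,150:440];cv2.imwrite('pics/crops0.png',cv2.resize(s,None,fx=2.6,fy=2.6,interpolation=cv2.INTER_CUBIC)[:,:,::-1])
m=((hsv[:,:,2]<70)).astype(np.uint8);m[:, :235]=0;m[:,330:]=0;m[:165]=0;m[260:]=0
m=cv2.morphologyEx(m,cv2.MORPH_OPEN,np.ones((2,2)))
cs,_=cv2.findContours(m,0,2);k=max(cs,key=cv2.contourArea)
hull=cv2.convexHull(k);ap=cv2.approxPolyDP(hull,6,True)[:,0];print('bay px',ap.tolist(),cv2.contourArea(hull))
P=np.array([ray(c,p,0)[:2] for p in hull[:,0]]);r=cv2.minAreaRect((P*1000).astype(np.float32));print('bay rect mm',r)
# yellow
m=((hsv[:,:,0]>15)&(hsv[:,:,0]<30)&(hsv[:,:,1]>150)&(hsv[:,:,2]>80)).astype(np.uint8);m[:,:280]=0;m[:,360:]=0;m[:230]=0;m[300:]=0
cs,_=cv2.findContours(m,0,2);k=max(cs,key=cv2.contourArea);h=cv2.convexHull(k)[:,0];print('yel',cv2.approxPolyDP(h,3,True)[:,0].tolist(), cv2.contourArea(k))
E
```

```text
bay px [[288, 171], [324, 228], [281, 255], [246, 195]] 3605.0
bay rect mm ((564.241455078125, -202.5604705810547), (136.0537109375, 99.4634017944336), 25.198022842407227)
yel [[328, 245], [339, 266], [310, 281], [300, 260]] 769.0
```

View pics/crop0.png

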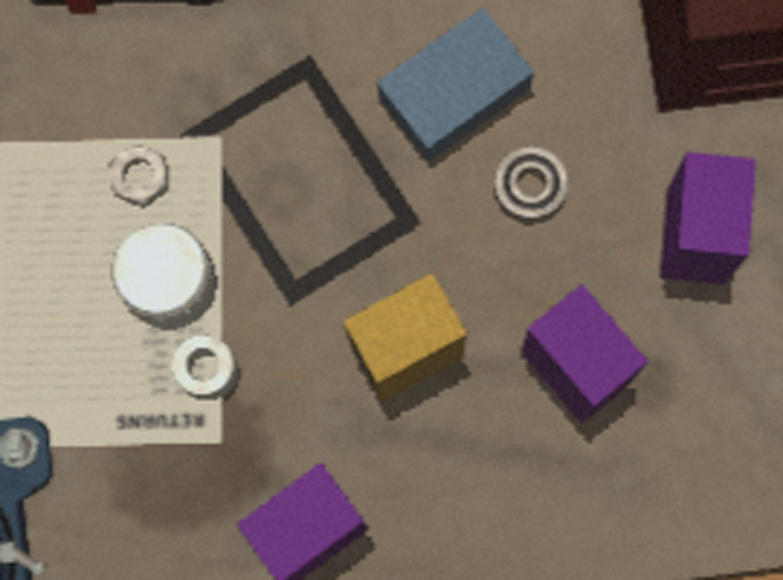

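View pics/crops0.png

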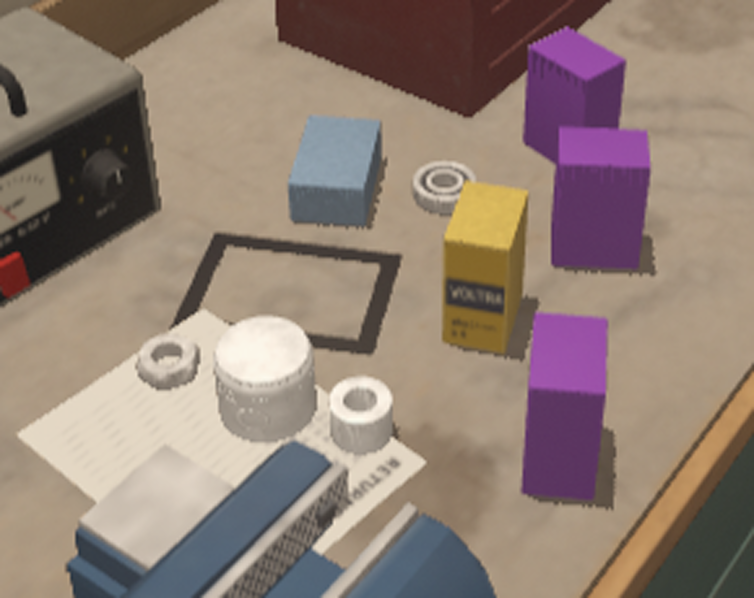

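The crops show the yellow carton, labelled "VOLTRA", standing with a broad face toward the bay. One purple box stands close to its -y side and another behind it toward the robot. Next I measure the top face and all the parts.

```bash
python3 - <<'E'
import pickle,cv2,numpy as np
from h import *
d=pickle.load(open('c0.pkl','rb'))
bay=np.array([.5642,-.2026]);th=np.deg2rad(25.198)
print('bay x dir candidates',th)
B=np.array([[np.cos(th),np.sin(th)],[-np.sin(th),np.cos(th)]])
tob=lambda p:(B@(np.asarray(p)[:2]-bay)*1000).round(1)
c=d['top'];f=c['frame'];hsv=cv2.cvtColor(f,cv2.COLOR_RGB2HSV)
print(hsv[262:285:3,320].tolist())
for vmin in(120,140,150):
    m=((hsv[:,:,0]>15)&(hsv[:,:,0]<30)&(hsv[:,:,1]>120)&(hsv[:,:,2]>vmin)).astype(np.uint8);m[:,:290]=0;m[:,350:]=0;m[:235]=0;m[295:]=0
    cs,_=cv2.findContours(m,0,1);k=max(cs,key=cv2.contourArea)
    P=np.array([ray(c,p,.09)[:2] for p in k[:,0]]);r=cv2.minAreaRect((P*1000).astype(np.float32));print(vmin,r,tob(np.array(r[0])/1000))
m=((hsv[:,:,0]>130)&(hsv[:,:,0]<160)&(hsv[:,:,1]>100)).astype(np.uint8)
cs,_=cv2.findContours(m,0,1)
for k in cs:
    if cv2.contourArea(k)<200: continue
    P=np.array([ray(c,p,.09)[:2] for p in k[:,0]]);r=cv2.minAreaRect((P*1000).astype(np.float32));print('purple',r,tob(np.array(r[0])/1000))
for n,px,z in(('piston',(236,243),.054),('spacer',(250,275),.03),('bearing',(363,212),.014),('nut',(228,210),.016),('box',(337,176),.035)):
    X=ray(c,px,z);print(n,X.round(3),tob(X))
# scene check: base edge and top
s=d['scene']
for z in(0,.09):
  for x,y in((-21,-30),(-21,30),(21,30),(21,-30)):pass
E
```

```text
bay x dir candidates 0.43978806491753114
[[20, 157, 177], [20, 153, 175], [21, 158, 168], [20, 159, 172], [21, 155, 176], [21, 126, 73], [19, 129, 71], [19, 122, 69]]
120 ((444.6810302734375, -255.34754943847656), (41.48199462890625, 59.84189987182617), 21.305309295654297) [-130.6    3.2]
140 ((444.90289306640625, -255.3191375732422), (41.15663146972656, 59.55815505981445), 21.017566680908203) [-130.4    3.1]
150 ((444.9584655761719, -255.23992919921875), (40.7154655456543, 59.276695251464844), 21.309106826782227) [-130.3    3.1]
purple ((338.2528381347656, -182.49383544921875), (46.52235412597656, 59.29916763305664), 28.88768768310547) [-195.9  114.4]
purple ((416.5913391113281, -355.8902893066406), (61.95903778076172, 52.44883728027344), 32.09895706176758) [-198.8  -75.9]
purple ((486.69744873046875, -442.76593017578125), (49.067138671875, 77.19039154052734), 76.23536682128906) [-172.4 -184.3]
piston [ 0.505 -0.114  0.054] [-15.6 105.7]
spacer [ 0.449 -0.13   0.03 ] [-73.4 115.2]
bearing [ 0.542 -0.349  0.014] [ -82.8 -122.7]
nut [ 0.578 -0.1    0.016] [56.2 87. ]
box [ 0.611 -0.309  0.035] [  -3.2 -116.2]
```

```bash
cat >> h.py <<'E'
from scipy.spatial.transform import Rotation as Ro
bay=np.array([.5642,-.2026]);th=np.deg2rad(25.198)
B=np.array([[np.cos(th),np.sin(th)],[-np.sin(th),np.cos(th)]])
def tob(p): return B@(np.asarray(p)[:2]-bay)
def tow(p): return B.T@np.asarray(p)+bay
def rot(q): return Ro.from_quat([q[1],q[2],q[3],q[0]])
def bayrot(tilt=0.):  # tool x=bay x, z down ; tilt>0: tip leads forward (+x), body behind
    M=np.array([[np.cos(th),np.sin(th),0],[np.sin(th),-np.cos(th),0],[0,0,-1.]]).T
    M=np.column_stack([[np.cos(th),np.sin(th),0],[np.sin(th),-np.cos(th),0],[0,0,-1.]])
    return Ro.from_matrix(M)*Ro.from_rotvec([0,tilt,0])
def plan(o,P,Rt,n,nr=None):
    """n rows straight to P, rotation spread over first nr rows"""
    p=np.array(o['eef_pos']);R=rot(o['eef_rot']);nr=nr or n
    rv=(R.inv()*Rt).as_rotvec();step=Ro.from_rotvec(rv/nr);d=(np.asarray(P)-p)/n
    for i in range(n):
        s=R.inv().apply(d)/.05;print(i,'slide',s.round(3).tolist(),'rot',(rv/nr/np.pi).round(4).tolist() if i<nr else 0)
        if i<nr:R=R*step
def state(o):
    b=tob(o['eef_pos']);e=(bayrot().inv()*rot(o['eef_rot'])).as_rotvec()
    print('t',round(o['time_s'],2),'bay mm',(b*1e3).round(1),'z',round(o['eef_pos'][2]*1e3,1),'rotvec vs bay deg',np.rad2deg(e).round(1),'F',np.round(o['wrist_force'],1),'op',round(o['opening'],2),'q',np.round(o['q'],2))
E
python3 - <<'E'
import pickle
from h import *
from bench import ctrl
d=pickle.load(open('c0.pkl','rb'));c=d['top']
for p in((581,285),(647,361),(597,409),(523,345)):  # crop px purple2 top
    X=ray(c,(p[0]/2.9+180,p[1]/2.9+150),.09);print('purple2',(tob(X)*1e3).round())
for p in((320,463),(367,522),(283,582),(237,522)):
    X=ray(c,(p[0]/2.9+180,p[1]/2.9+150),.09);print('purple1',(tob(X)*1e3).round())
for p in((105,290),(160,300),(90,400)):print('vise',ray(c,p,.12).round(3))
o=ctrl.get_obs();state(o)
print((o['eef_pos']))
plan(o,[*tow([-.185,.003]),.25],bayrot(),20,15)
E
```

```text
purple2 [-166.  -98.]
purple2 [-225. -105.]
purple2 [-232.  -65.]
purple2 [-178.  -50.]
purple1 [-172.   87.]
purple1 [-215.   82.]
purple1 [-218.  140.]
purple1 [-175.  144.]
vise [0.44  0.098 0.12 ]
vise [0.412 0.01  0.12 ]
vise [0.27 0.13 0.12]
t 0.15 bay mm [ 27.8 778.3] z 230.6 rotvec vs bay deg [ 1.000e-01 -1.000e-01 -1.281e+02] F [-0.4  0.3 -1. ] op 1.0 q [ 0.9   0.18  1.61  0.    1.35 -0.21]
[0.25796242 0.51344638 0.23060816]
0 slide [-0.479, -0.646, -0.019] rot [-0.0, 0.0, 0.0474]
1 slide [-0.569, -0.568, -0.019] rot [-0.0, 0.0, 0.0474]
2 slide [-0.647, -0.477, -0.019] rot [-0.0, 0.0, 0.0474]
3 slide [-0.711, -0.375, -0.019] rot [-0.0, 0.0, 0.0474]
4 slide [-0.759, -0.266, -0.019] rot [-0.0, 0.0, 0.0474]
5 slide [-0.79, -0.15, -0.019] rot [-0.0, 0.0, 0.0474]
6 slide [-0.803, -0.031, -0.019] rot [-0.0, 0.0, 0.0474]
7 slide [-0.799, 0.089, -0.019] rot [-0.0, 0.0, 0.0474]
8 slide [-0.777, 0.206, -0.019] rot [-0.0, 0.0, 0.0474]
9 slide [-0.738, 0.319, -0.019] rot [-0.0, 0.0, 0.0474]
10 slide [-0.682, 0.425, -0.019] rot [-0.0, 0.0, 0.0474]
11 slide [-0.611, 0.522, -0.019] rot [-0.0, 0.0, 0.0474]
12 slide [-0.527, 0.607, -0.019] rot [-0.0, 0.0, 0.0474]
13 slide [-0.431, 0.679, -0.019] rot [-0.0, 0.0, 0.0474]
14 slide [-0.326, 0.735, -0.019] rot [-0.0, 0.0, 0.0474]
15 slide [-0.213, 0.775, -0.019] rot 0
16 slide [-0.213, 0.775, -0.019] rot 0
17 slide [-0.213, 0.775, -0.019] rot 0
18 slide [-0.213, 0.775, -0.019] rot 0
19 slide [-0.213, 0.775, -0.019] rot 0
```

Emit:
drive_tool --deltas '[{"slide": [-0.48,-0.65,-0.4],"delta_rot": [0,0,0.047],"hand": 0.4},{"slide": [-0.57,-0.57,-0.4],"delta_rot": [0,0,0.047],"hand": 0.4},{"slide": [-0.65,-0.48,-0.4],"delta_rot": [0,0,0.047],"hand": 0.4},{"slide": [-0.71,-0.38,-0.4],"delta_rot": [0,0,0.047],"hand": 0.4},{"slide": [-0.76,-0.27,-0.2],"delta_rot": [0,0,0.047],"hand": 0.4}]'

```text
time_s: 0.78
eef_pos: [0.293, 0.314, 0.3223]
eef_rot: [0.0, 0.568, 0.823, 0.001]
wrist_force: [0.9, -0.6, -0.0]
opening: 0.399
```

```bash
python3 - <<'E'
from h import *
from bench import ctrl
o=ctrl.get_obs();state(o);print(o['eef_pos'])
plan(o,[*tow([-.185,.003]),.29],bayrot(),15,10)
E
```

```text
t 0.78 bay mm [-25.5 582.9] z 322.3 rotvec vs bay deg [ -0.1   0.1 -85.6] F [ 0.9 -0.6 -0. ] op 0.4 q [ 0.54 -0.23  1.83 -0.    1.54  0.18]
[0.29298898 0.31396682 0.32231553]
0 slide [-0.787, -0.152, 0.043] rot [0.0, -0.0, 0.0475]
1 slide [-0.801, -0.033, 0.043] rot [0.0, -0.0, 0.0475]
2 slide [-0.797, 0.086, 0.043] rot [0.0, -0.0, 0.0475]
3 slide [-0.776, 0.204, 0.043] rot [0.0, -0.0, 0.0475]
4 slide [-0.737, 0.317, 0.043] rot [0.0, -0.0, 0.0475]
5 slide [-0.681, 0.423, 0.043] rot [0.0, -0.0, 0.0475]
6 slide [-0.611, 0.52, 0.043] rot [0.0, -0.0, 0.0475]
7 slide [-0.527, 0.605, 0.043] rot [0.0, -0.0, 0.0475]
8 slide [-0.431, 0.676, 0.043] rot [0.0, -0.0, 0.0475]
9 slide [-0.325, 0.733, 0.043] rot [0.0, -0.0, 0.0475]
10 slide [-0.213, 0.773, 0.043] rot 0
11 slide [-0.213, 0.773, 0.043] rot 0
12 slide [-0.213, 0.773, 0.043] rot 0
13 slide [-0.213, 0.773, 0.043] rot 0
14 slide [-0.213, 0.773, 0.043] rot 0
```

Emit:
drive_tool --deltas '[{"slide": [-0.79,-0.15,0],"delta_rot": [0,0,0.0475],"hand": 0.4},{"slide": [-0.8,-0.03,0],"delta_rot": [0,0,0.0475],"hand": 0.4},{"slide": [-0.8,0.09,0],"delta_rot": [0,0,0.0475],"hand": 0.4},{"slide": [-0.78,0.2,0],"delta_rot": [0,0,0.0475],"hand": 0.4},{"slide": [-0.74,0.32,0],"delta_rot": [0,0,0.0475],"hand": 0.4}]'

```text
time_s: 1.4
eef_pos: [0.3281, 0.1159, 0.3212]
eef_rot: [0.0, 0.829, 0.559, 0.0]
wrist_force: [-0.2, -0.3, 0.2]
opening: 0.401
```

Emit:
drive_tool --deltas '[{"slide": [-0.68,0.42,0],"delta_rot": [0,0,0.0475],"hand": 0.4},{"slide": [-0.61,0.52,0],"delta_rot": [0,0,0.0475],"hand": 0.4},{"slide": [-0.53,0.61,0],"delta_rot": [0,0,0.0475],"hand": 0.4},{"slide": [-0.43,0.68,0],"delta_rot": [0,0,0.0475],"hand": 0.4},{"slide": [-0.32,0.73,0],"delta_rot": [0,0,0.0475],"hand": 0.4}]'

```text
time_s: 2.02
eef_pos: [0.3637, -0.0816, 0.3212]
eef_rot: [0.0, 0.976, 0.218, 0.0]
wrist_force: [0.6, -0.2, -0.6]
opening: 0.399
```

```bash
python3 - <<'E'
from h import *
from bench import ctrl
o=ctrl.get_obs();state(o);print(o['eef_pos'])
plan(o,[*tow([-.185,.004]),.13],bayrot(),5,5)
E
```

```text
t 2.02 bay mm [-129.9  194.9] z 321.2 rotvec vs bay deg [-0.  0. -0.] F [ 0.6 -0.2 -0.6] op 0.4 q [-0.54 -0.38  1.94  0.    1.58  0.59]
[ 0.36365596 -0.08157597  0.32120135]
0 slide [-0.22, 0.763, 0.765] rot [0.0, -0.0, 0.0]
1 slide [-0.22, 0.763, 0.765] rot [0.0, -0.0, 0.0]
2 slide [-0.22, 0.764, 0.765] rot [0.0, -0.0, 0.0]
3 slide [-0.22, 0.764, 0.765] rot [0.0, -0.0, 0.0]
4 slide [-0.22, 0.764, 0.765] rot [0.0, -0.0, 0.0]
```

Emit:
drive_tool --deltas '[{"slide": [-0.22,0.76,0.5],"delta_rot": [0,0,0],"hand": 0.4},{"slide": [-0.22,0.76,0.6],"delta_rot": [0,0,0],"hand": 0.4},{"slide": [-0.22,0.76,0.6],"delta_rot": [0,0,0],"hand": 0.4},{"slide": [-0.22,0.76,0.6],"delta_rot": [0,0,0],"hand": 0.4},{"slide": [-0.22,0.76,0.6],"delta_rot": [0,0,0],"hand": 0.4}]'

```text
time_s: 2.65
eef_pos: [0.3959, -0.2766, 0.1752]
eef_rot: [0.0, 0.975, 0.221, 0.0]
wrist_force: [0.1, -1.4, 0.2]
opening: 0.398
```

```bash
python3 - <<'E'
from h import *
from bench import ctrl
o=ctrl.get_obs();state(o)
for n in('scene','wrist'):
    c=ctrl.camera(n);cv2.imwrite(f'pics/{n}1.png',c['frame'][:,:,::-1])
E
```

```text
t 2.65 bay mm [-183.8    4.7] z 175.2 rotvec vs bay deg [-0.   0.  -0.3] F [ 0.1 -1.4  0.2] op 0.4 q [-0.86  0.03  1.89  0.    1.22  0.27]
```

View pics/scene1.png

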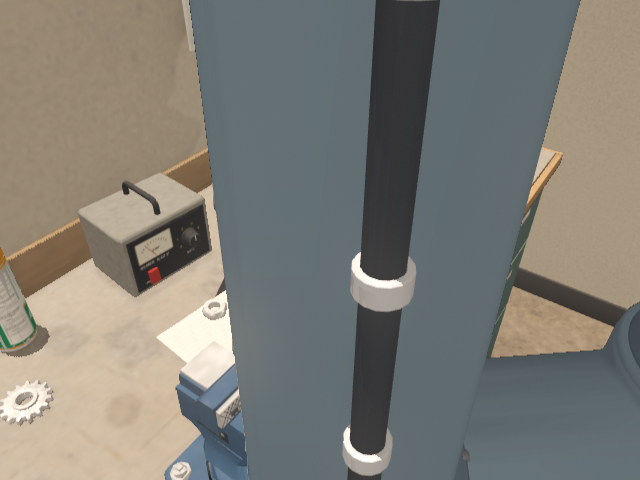

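View pics/wrist1.png

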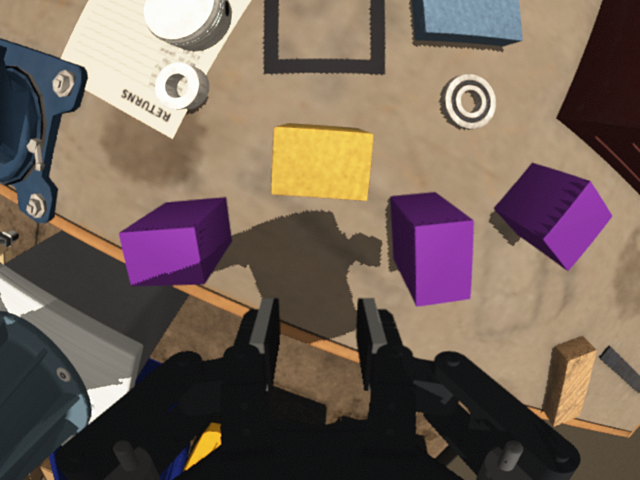

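The wrist view shows the fingers behind the carton at (322,162), with purple boxes clear on both sides at (175,240) and (435,250). The arm blocks the scene camera. Before descending I check the wrist camera's offset.

```bash
python3 - <<'E'
from h import *
from bench import ctrl
o=ctrl.get_obs();c=ctrl.camera('wrist')
p=-c['R'].T@c['t'];print('cam in tool mm',(rot(o['eef_rot']).inv().apply(p-o['eef_pos'])*1e3).round())
def wray(c,uv,z):
    K=c['mtx'];d=np.array([uv[0]-K[0,2],uv[1]-K[1,2]])/K[0,0];r=np.hypot(*d)
    v=c['R'].T@np.array([*(d/r*np.sin(r)),np.cos(r)]);o=-c['R'].T@c['t'];return o+v*(z-o[2])/v[2]
for p in((272,191),(370,200),(373,134),(274,127)):print((tob(wray(c,p,.09))*1e3).round(1))
E
cat >> h.py <<'E'
def wray(c,uv,z):
    K=c['mtx'];d=np.array([uv[0]-K[0,2],uv[1]-K[1,2]])/K[0,0];r=np.hypot(*d)
    v=c['R'].T@np.array([*(d/r*np.sin(r)),np.cos(r)]);o=-c['R'].T@c['t'];return o+v*(z-o[2])/v[2]
E
```

```text
cam in tool mm [  85.   -0. -142.]
[-146.5   34.5]
[-151.9  -26.4]
[-110.9  -26.9]
[-107.    32.4]
```

Emit:
drive_tool --deltas '[{"slide": [0,0.02,0.7],"delta_rot": [0,0,0.0015],"hand": 0.4},{"slide": [0,0,0.8],"delta_rot": [0,0,0],"hand": 0.4},{"slide": [0,0,0.8],"delta_rot": [0,0,0],"hand": 0.4},{"slide": [0,0,0.6],"delta_rot": [0,0,0],"hand": 0.4},{"slide": [0,0,0.18],"delta_rot": [0,0,0],"hand": 0.4}]'

```text
time_s: 3.42
eef_pos: [0.3959, -0.2748, 0.0216]
eef_rot: [-0.001, 0.976, 0.219, -0.0]
wrist_force: [-0.1, 0.6, 0.7]
opening: 0.401
```

```bash
python3 - <<'E'
from h import *
from bench import ctrl
o=ctrl.get_obs();state(o)
c=ctrl.camera('wrist');cv2.imwrite(f'pics/wrist2.png',c['frame'][:,:,::-1])
state(ctrl.get_obs())
E
```

```text
t 3.42 bay mm [-183.     6.3] z 21.6 rotvec vs bay deg [ 0.1 -0.  -0.1] F [-0.1  0.6  0.7] op 0.4 q [-0.85  0.29  1.97  0.    0.88  0.28]
t 3.48 bay mm [-183.    6.] z 21.5 rotvec vs bay deg [ 0.1 -0.  -0.1] F [-1.5 -0.2 -0.2] op 0.4 q [-0.85  0.29  1.97  0.    0.88  0.28]
```

View pics/wrist2.png

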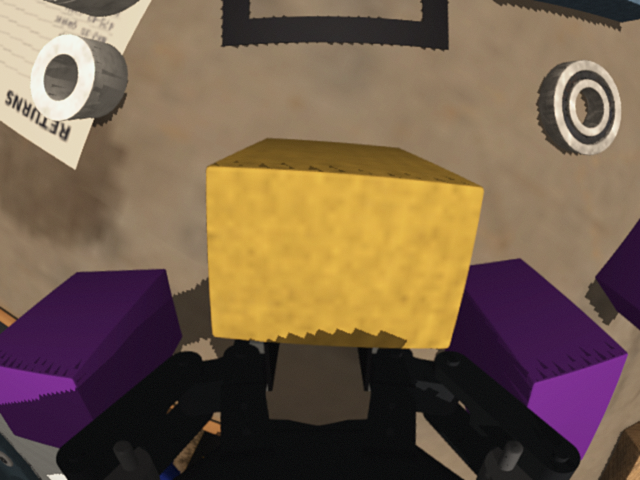

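The carton stands ahead at (345,255), leaning nowhere, with the fingers just behind it. Next comes a gentle low push.

Emit:
drive_tool --deltas '[{"slide": [0.2,0.05,0],"delta_rot": [0,0,0],"hand": 0.4},{"slide": [0.15,0,0],"delta_rot": [0,0,0],"hand": 0.4},{"slide": [0.15,0,0],"delta_rot": [0,0,0],"hand": 0.4},{"slide": [0.15,0,0],"delta_rot": [0,0,0],"hand": 0.4},{"slide": [0.15,0,0],"delta_rot": [0,0,0],"hand": 0.4}]'

```text
time_s: 4.1
eef_pos: [0.4341, -0.2613, 0.0224]
eef_rot: [0.0, 0.976, 0.219, -0.0]
wrist_force: [-1.2, -0.4, 1.1]
opening: 0.396
```

```bash
python3 - <<'E'
from h import *
from bench import ctrl
o=ctrl.get_obs();state(o)
c=ctrl.camera('wrist');cv2.imwrite(f'pics/wrist3.png',c['frame'][:,:,::-1])
c=ctrl.camera('top');cv2.imwrite(f'pics/top3.png',c['frame'][:,:,::-1])
E
```

```text
t 4.1 bay mm [-142.7    2.3] z 22.4 rotvec vs bay deg [-0.  -0.  -0.1] F [-1.2 -0.4  1.1] op 0.4 q [-0.78  0.33  1.91 -0.    0.9   0.35]
```

View pics/wrist3.png

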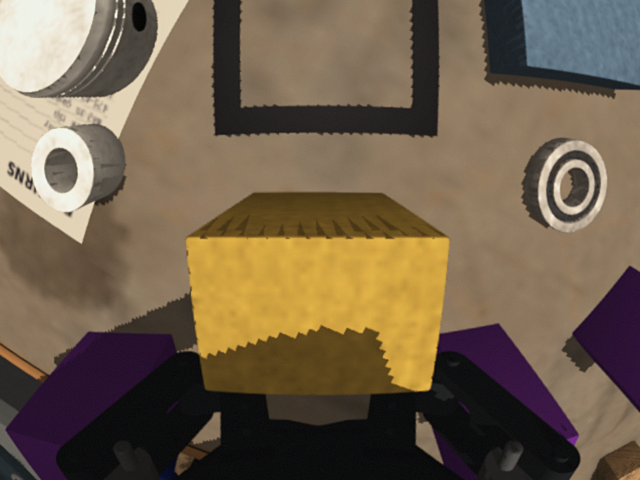

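View pics/top3.png

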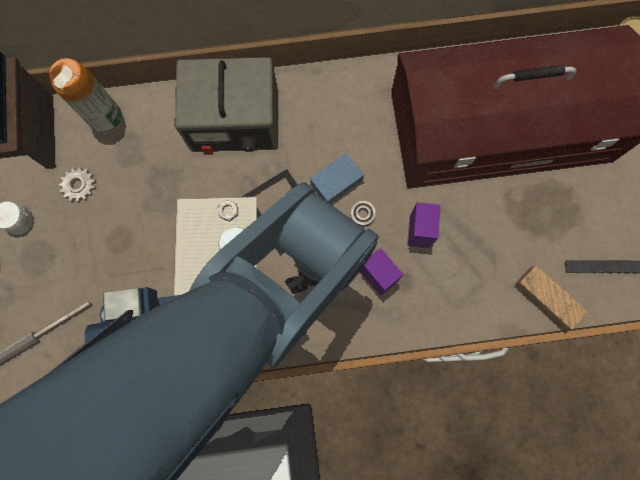

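The carton stands upright and is now square to the bay, with its top-front edge level at row 237. I measure it, then continue.

```bash
cat > m.py <<'E'
from h import *
from bench import ctrl
import sys
o=ctrl.get_obs();state(o)
c=ctrl.camera('wrist');f=c['frame'];cv2.imwrite(f'pics/{sys.argv[1]}.png',f[:,:,::-1])
import pickle;pickle.dump(c,open(sys.argv[1]+'.pkl','wb'))
E
python3 - <<'E'
from h import *
from bench import ctrl
c=ctrl.camera('wrist')
for p in((187,237),(449,237),(433,391),(205,391)):print((tob(wray(c,p,.09))*1e3).round(1))
for p in((216,135),(438,135)):print('tape near corner',(tob(wray(c,p,0))*1e3).round(1))
E
```

```text
[-82.4  31.7]
[-82.3 -26.2]
[-127.2  -29.1]
[-127.2   33.8]
tape near corner [-64.7  48.5]
tape near corner [-64.1 -51.6]
```

Emit:
drive_tool --deltas '[{"slide": [0.15,0,0.02],"delta_rot": [0,0,0],"hand": 0.4},{"slide": [0.15,0,0],"delta_rot": [0,0,0],"hand": 0.4},{"slide": [0.15,0,0],"delta_rot": [0,0,0],"hand": 0.4},{"slide": [0.15,0,0],"delta_rot": [0,0,0],"hand": 0.4},{"slide": [0.1,0,0],"delta_rot": [0,0,0],"hand": 0.4}]'

```text
time_s: 4.88
eef_pos: [0.4658, -0.2463, 0.0213]
eef_rot: [-0.0, 0.976, 0.219, 0.0]
wrist_force: [-0.4, -0.8, -0.2]
opening: 0.4
```

```bash
python3 m.py wrist4
```

```text
t 4.88 bay mm [-107.6    2.4] z 21.3 rotvec vs bay deg [ 0.   0.  -0.1] F [-0.4 -0.8 -0.2] op 0.4 q [-0.71  0.37  1.86  0.    0.91  0.42]
```

View pics/wrist4.png

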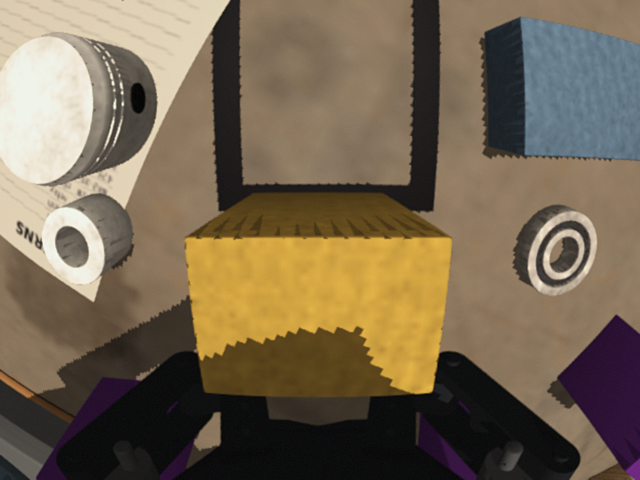

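```bash
python3 - <<'E'
import pickle
from h import *
c=pickle.load(open('wrist4.pkl','rb'))
for p in((320,193),(320,187),(218,210),(433,210),(414,187)):print(p,(tob(wray(c,p,0))*1e3).round(1))
print('top front',(tob(wray(c,(320,237),.09))*1e3).round(1),'top back',(tob(wray(c,(320,396),.09))*1e3).round(1))
cv2.imwrite('pics/c4.png',cv2.resize(c['frame'][150:300,170:470],None,fx=2.6,fy=2.6,interpolation=cv2.INTER_CUBIC)[:,:,::-1])
E
```

```text
(320, 193) [-57.    1.8]
(320, 187) [-54.2   1.8]
(218, 210) [-64.6  49.2]
(433, 210) [-64.3 -51.2]
(414, 187) [-53.6 -41.1]
top front [-47.2   2.4] top back [-91.4   2.2]
```

View pics/c4.png

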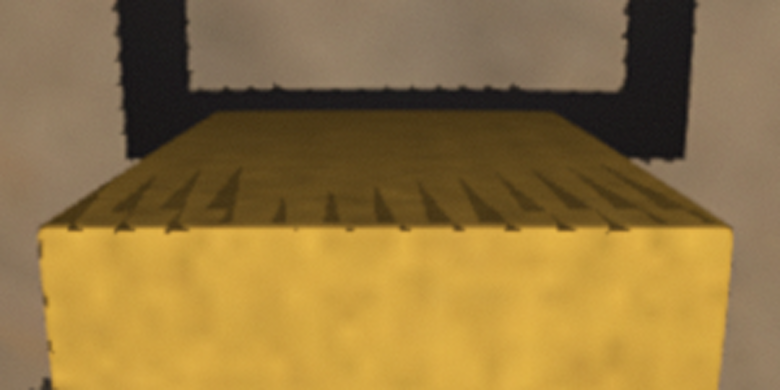

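Top-front and bottom-front edges disagree by 10 mm, so the carton may be leaning slightly. I check the same quantity on the picture taken before contact.

```bash
cat >> h.py <<'E'
def wproj(c,X):
    x=c['R']@np.asarray(X,float)+c['t'];r=np.hypot(x[0],x[1]);a=np.arctan2(r,x[2]);return np.array([c['mtx'][0,2],c['mtx'][1,2]])+c['mtx'][0,0]*a*x[:2]/r
E
python3 - <<'E'
import pickle
from h import *
from bench import ctrl
c=pickle.load(open('wrist4.pkl','rb'))
# emulate wrist2 camera: TCP moved by known bay shift (rotation same)
def shifted(c,db,dz):
    d=dict(c);w=np.array([*(B.T@np.array(db)),dz]);d['t']=c['t']-c['R']@w;return d
c2=shifted(c,(-.1830+.1076,.0062-.0024),.0216-.0213)
print('wrist2 top front',*[(tob(wray(c2,p,.09))*1e3).round(1) for p in((207,167),(483,187))],'back',*[(tob(wray(c2,p,.09))*1e3).round(1) for p in((212,337),(450,348))],'bottom',*[(tob(wray(c2,p,0))*1e3).round(1) for p in((266,138),(402,149))])
print('wrist4',*[(tob(wray(c,p,.09))*1e3).round(1) for p in((185,237),(452,237),(204,396),(434,394))],'bottom',*[(tob(wray(c,p,0))*1e3).round(1) for p in((251,193),(385,193))])
E
```

```text
wrist2 top front [-107.6   29.3] [-111.3  -28.9] back [-148.6   32.5] [-152.4  -27. ] bottom [-107.5   29.4] [-111.8  -30.9]
wrist4 [-47.2  31.8] [-47.2 -26.5] [-93.3  34. ] [-92.5 -29.1] bottom [-56.8  33.1] [-56.7 -27.6]
```

Before contact there was no lean. It now leans about 0.1 rad, so the upper part of the fingers is pushing it. I back off so it stands again, then tilt the tool so the tips lead.

Emit:
drive_tool --deltas '[{"slide": [-0.1,0,0],"delta_rot": [0,0,0],"hand": 0.4},{"slide": [-0.15,0,0],"delta_rot": [0,0,0],"hand": 0.4},{"slide": [-0.2,0,0],"delta_rot": [0,0.025,0],"hand": 0.4},{"slide": [0,0,0],"delta_rot": [0,0.03,0],"hand": 0.4},{"slide": [0,0,0],"delta_rot": [0,0,0],"hand": 0.4}]'

```text
time_s: 5.55
eef_pos: [0.4433, -0.2569, 0.0211]
eef_rot: [-0.019, 0.973, 0.216, 0.084]
wrist_force: [0.5, 0.0, -0.2]
opening: 0.4
```

```bash
python3 m.py wrist5
```

```text
t 5.55 bay mm [-132.5    2.4] z 21.1 rotvec vs bay deg [0.  9.9 0.2] F [ 0.5  0.  -0.2] op 0.4 q [-0.86  0.3   1.97  0.22  0.84  0.12]
```

View pics/wrist5.png

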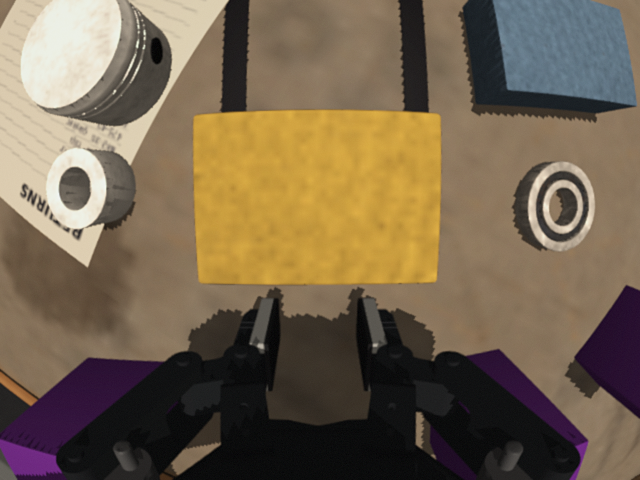

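```bash
python3 - <<'E'
import pickle
from h import *
c=pickle.load(open('wrist5.pkl','rb'))
print(*[(tob(wray(c,p,.09))*1e3).round(1) for p in((193,113),(441,113),(200,284),(437,282))])
print('tape?',*[(tob(wray(c,p,0))*1e3).round(1) for p in((222,100),(247,100),(401,100),(428,100))])
E
```

```text
[-56.1  32.3] [-56.3 -26.9] [-97.9  31.8] [-97.6 -27. ]
tape? [-33.1  48.8] [-33.9  36.4] [-33.8 -37.5] [-32.9 -51.1]
```

The carton stands upright with its centre at about bay (-77, +3) mm, square to the bay. I add a final nudge of about 9 mm with the tips.

Emit:
drive_tool --deltas '[{"slide": [0.2,0,0.035],"delta_rot": [0,0,0],"hand": 0.4},{"slide": [0.16,0,0.028],"delta_rot": [0,0,0],"hand": 0.4},{"slide": [0.14,0,0.025],"delta_rot": [0,0,0],"hand": 0.4},{"slide": [0.14,0,0.025],"delta_rot": [0,0,0],"hand": 0.4},{"slide": [0,0,0],"delta_rot": [0,0,0],"hand": 0.4}]'

```text
time_s: 6.22
eef_pos: [0.4749, -0.2418, 0.0212]
eef_rot: [-0.019, 0.972, 0.218, 0.084]
wrist_force: [-0.1, -0.7, -1.1]
opening: 0.401
```

```bash
python3 m.py wrist6
```

```text
t 6.22 bay mm [-97.5   2.5] z 21.2 rotvec vs bay deg [ 0.   9.9 -0.1] F [-0.1 -0.7 -1.1] op 0.4 q [-0.79  0.33  1.92  0.22  0.84  0.19]
```

View pics/wrist6.png

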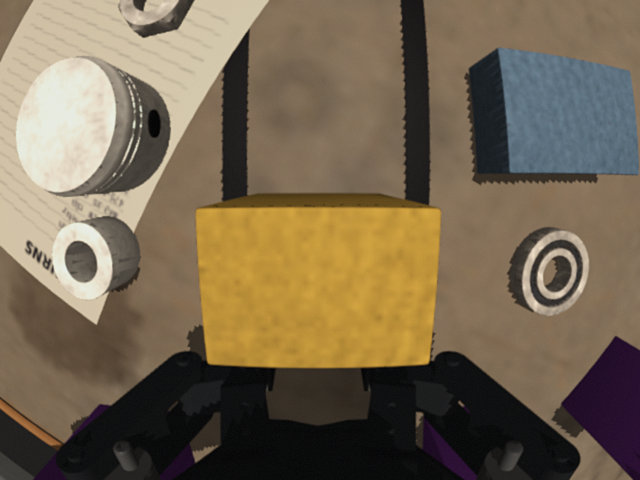

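```bash
python3 - <<'E'
import pickle
from h import *
c=pickle.load(open('wrist6.pkl','rb'))
print(*[(tob(wray(c,p,.09))*1e3).round(1) for p in((197,208),(441,208),(207,366),(435,366))])
print('bottom',(tob(wray(c,(320,194),0))*1e3).round(1))
o=dict(eef_pos=np.array([0.4749,-.2418,.0212]),eef_rot=np.array([-0.019, 0.972, 0.218, 0.084]))
print('back off'); plan(o,[*tow([-.135,.001]),.0212],bayrot(np.deg2rad(9.9)),2)
E
```

```text
[-44.3  32. ] [-44.2 -26.6] [-86.2  32.5] [-86.2 -28.6]
bottom [-44.8   2. ]
back off
0 slide [-0.37, 0.015, -0.064] rot [-0.0001, 0.0, 0.0002]
1 slide [-0.37, 0.015, -0.064] rot [-0.0001, 0.0, 0.0002]
```

The carton stands upright, with its front edge at x = -44 at both top and bottom and its centre at about (-65, +2.5). I back off, rise to about 78 mm, and push near the top.

Emit:
drive_tool --deltas '[{"slide": [-0.24,0,-0.04],"delta_rot": [0,0,0],"hand": 0.4},{"slide": [0.1,0,-0.56],"delta_rot": [0,0,0],"hand": 0.4},{"slide": [0.1,0,-0.56],"delta_rot": [0,0,0],"hand": 0.4},{"slide": [0,0,0],"delta_rot": [0,0,0],"hand": 0.4},{"slide": [0,0,0],"delta_rot": [0,0,0],"hand": 0.4}]'

```text
time_s: 6.9
eef_pos: [0.4627, -0.2474, 0.0773]
eef_rot: [-0.019, 0.972, 0.217, 0.084]
wrist_force: [0.3, -0.5, 0.3]
opening: 0.401
```

```bash
python3 m.py wrist7
```

```text
t 6.9 bay mm [-110.9    2.7] z 77.3 rotvec vs bay deg [ 0.   9.9 -0. ] F [ 0.3 -0.5  0.3] op 0.4 q [-0.82  0.21  1.93  0.2   0.96  0.2 ]
```

View pics/wrist7.png

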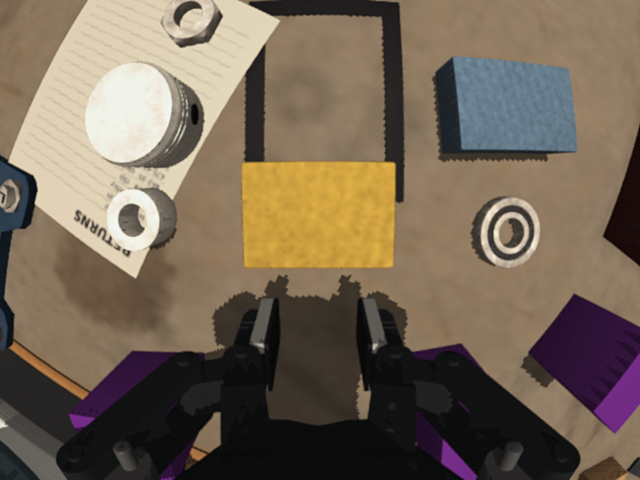

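The carton still stands at (318,215) over the near tape, with the fingertips behind its top. Tipping push.

Emit:
drive_tool --deltas '[{"slide": [0.2,0,0.035],"delta_rot": [0,0,0],"hand": 0.4},{"slide": [0.2,0,0.035],"delta_rot": [0,0,0],"hand": 0.4},{"slide": [0.2,0,0.035],"delta_rot": [0,0,0],"hand": 0.4},{"slide": [0.2,0,0.035],"delta_rot": [0,0,0],"hand": 0.4},{"slide": [0.2,0,0.035],"delta_rot": [0,0,0],"hand": 0.4}]'

```text
time_s: 7.58
eef_pos: [0.5102, -0.2253, 0.078]
eef_rot: [-0.019, 0.972, 0.218, 0.084]
wrist_force: [-0.2, 0.6, 0.1]
opening: 0.401
```

```bash
python3 m.py wrist8
```

```text
t 7.58 bay mm [-58.5   2.5] z 78.0 rotvec vs bay deg [ 0.   9.9 -0.1] F [-0.2  0.6  0.1] op 0.4 q [-0.72  0.27  1.85  0.19  0.96  0.3 ]
```

View pics/wrist8.png

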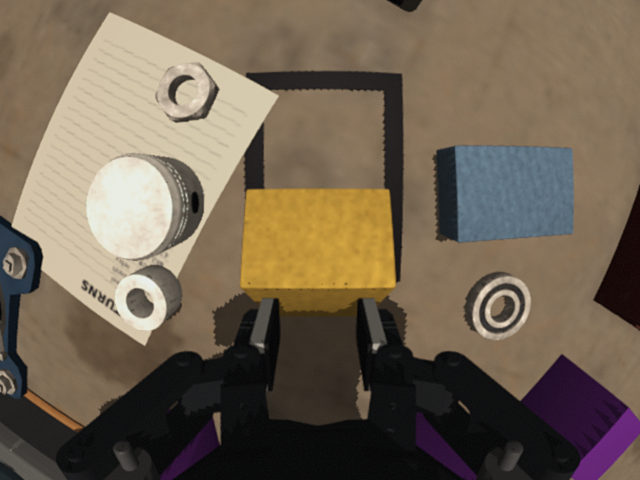

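The carton is leaning forward, with its back face visible below row 288, but it hasn't passed its balance point yet. I continue.

Emit:
drive_tool --deltas '[{"slide": [0.16,0,0.028],"delta_rot": [0,0,0],"hand": 0.4},{"slide": [0.16,0,0.028],"delta_rot": [0,0,0],"hand": 0.4},{"slide": [0.16,0,0.028],"delta_rot": [0,0,0],"hand": 0.4},{"slide": [0,0,0],"delta_rot": [0,0,0],"hand": 0.4},{"slide": [0,0,0],"delta_rot": [0,0,0],"hand": 0.4}]'

```text
time_s: 8.25
eef_pos: [0.5314, -0.2153, 0.0779]
eef_rot: [-0.019, 0.972, 0.218, 0.084]
wrist_force: [-0.9, -1.1, 1.2]
opening: 0.401
```

```bash
python3 m.py wrist9
```

```text
t 8.25 bay mm [-35.1   2.5] z 77.9 rotvec vs bay deg [ 0.   9.9 -0.1] F [-0.9 -1.1  1.2] op 0.4 q [-0.68  0.3   1.82  0.19  0.96  0.34]
```

View pics/wrist9.png

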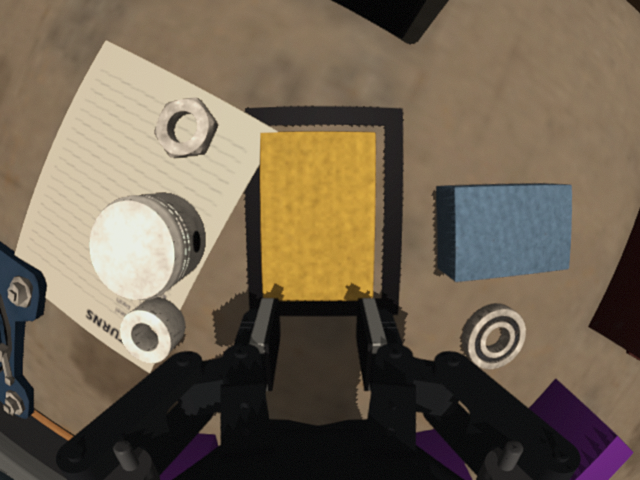

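The carton has come down flat inside the rectangle, with its corners near (262,132), (376,132), (262,300) and (376,300). I raise the arm and back it off, then check.

Emit:
drive_tool --deltas '[{"slide": [-0.1,0,-0.6],"delta_rot": [0,0,0],"hand": 0.4},{"slide": [-0.3,0,-0.8],"delta_rot": [0,0,0],"hand": 0.4},{"slide": [-0.5,0,-0.8],"delta_rot": [0,0,0],"hand": 0.4},{"slide": [-0.5,0,-0.6],"delta_rot": [0,0,0],"hand": 0.4},{"slide": [0,0,0],"delta_rot": [0,0,0],"hand": 0.4}]'

```text
time_s: 8.93
eef_pos: [0.447, -0.2571, 0.2063]
eef_rot: [-0.017, 0.972, 0.217, 0.085]
wrist_force: [-0.3, -0.1, 0.1]
opening: 0.4
```

```bash
python3 m.py wrist10; python3 - <<'E'
import pickle
from h import *
c=pickle.load(open('wrist10.pkl','rb'));f=c['frame'];hsv=cv2.cvtColor(f,cv2.COLOR_RGB2HSV)
m=((hsv[:,:,0]>15)&(hsv[:,:,0]<30)&(hsv[:,:,1]>120)&(hsv[:,:,2]>130)).astype(np.uint8)
cs,_=cv2.findContours(m,0,1);k=max(cs,key=cv2.contourArea);print(cv2.boundingRect(k))
P=np.array([tob(wray(c,p,.042)) for p in k[:,0]]);print(cv2.minAreaRect((P*1000).astype(np.float32)))
E
```

```text
t 8.93 bay mm [-129.2    0.6] z 206.3 rotvec vs bay deg [-0.3 10.   0.1] F [-0.3 -0.1  0.1] op 0.4 q [-0.86  0.01  1.86  0.18  1.23  0.22]
(280, 47, 70, 100)
((4.397056579589844, 2.8597679138183594), (90.30724334716797, 59.805419921875), 0.454643577337265)
```

View pics/wrist10.png

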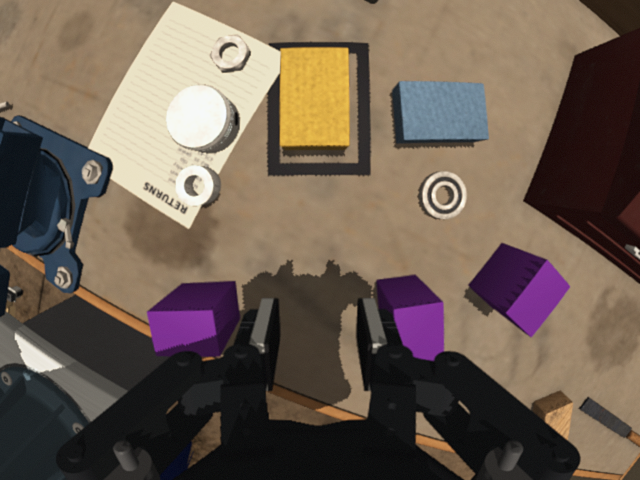

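The carton lies flat within the tape: the measured 90.3 x 59.8 mm top at 42 mm height is centred at bay (4, 3) mm with 0.5° of skew. The other parts are where they stood, and the tool is clear.

```bash
python3 - <<'E'
from bench import ctrl
print(ctrl.hand_in())
E
```

```text
the job is handed in; nothing more can be done
None
```

The carton is lying on its broad side inside the taped rectangle, and the job was handed in at about 9 s of the 38 s allowed. I pushed it upright along the worktop until its centre was about 65 mm short of the bay's centre. I then tipped it with a push at about 78 mm height.

- **Last checks:** the upper face measured 90.3 × 59.8 mm. It is centred at about (4, 3) mm in the bay and turned 0.5°, so it spans x from -41 to 49 mm and y from -27 to 33 mm, inside the limits. The gripper was clear of everything, at about 206 mm.
- **Other parts:** the piston, flat box, spacer, bearing, nut and purple look-alikes looked undisturbed in the last picture. I judged this by eye and did not re-measure their positions.
- **Disagreement on the way:** part-way through the push the wrist view showed the carton leaning about 0.1 rad, because the upper part of the fingers was pushing it. I backed off, it stood upright again, and I finished the push with the tool tilted 10° so the tips led. After that push, the front edge measured x = -44 mm at both top and bottom, so it was standing straight.
- **Tape position:** two wrist-camera readings put the near tape edge about 3 to 4 mm off from the top camera's measurement, well within the final margins.

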